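Open the burn-in cell and hold its sprung gate wide

TASK

Slide the clear yellow-framed guard fully open along its track, then squeeze the amber catch shut, after it the blue catch, so that their bolts free the red-framed gate of the burn-in cell. Swing the gate towards the robot by its red post, past its detent, and keep it held wide open with the fingers: the program finishes while still holding it. Leave the power supply inside and the other things on the bench where they are.

Things in the scene. Friction and masses are not known exactly. Their poses are not given: they have to be found in the camera images.
- cell: burn-in cell, a grey tray fixed to the bench; origin on the bench under the closed gate's front line. x points into the cell (away from the robot), y to its left, z up; all its parts turn with it. Left wall y 180-190 mm, back wall x 225-235 mm, 100 mm high; right wall y -22 to -14 mm, 70 mm high. Right of it (y -38 to -153 mm) is a dark catch deck, top at height 28 mm
- guard (a joint): travel of the guard, a clear flat plate 206 (x) by 106 (y) mm over both catches, top at height 106 mm, on rails at x -92 and +100 mm, y -40 to -315 mm: 0 = shut, 0.140 m = fully open, slid to the cell's right (-y). 1.5 N friction, stays where left, may start 20 mm open. Until it is open it bars the catches from above
- guard_handle (a point): centre of the black upright handle on the guard, 55 mm along the cell's x, 14 mm thick along its y, from height 106 to 148 mm (this point at 127 mm); moves with the guard. Axes as the cell's.
- amber_catch (a point): fixed middle of the amber catch, at height 70 mm; axes as the cell's. Upright amber tabs centred at y +23 and -23 mm from it, each 24 mm (x) by 8 mm (y), height 32 to 92 mm. Squeezed along y they go from 54 to 30 mm over the outer faces, to a 12 mm stop between them. Each slides alone, 2.5 N friction, stays where left: squeeze about the middle. 30 mm free outside each tab once the guard is open
- blue_catch (a point): middle of the blue catch, 70 mm above the bench, 80 mm behind (+x of) the amber one; the same sizes and behaviour as the amber catch.
- amber_left (a joint): how far the amber catch's left (+y) tab is squeezed in: 0 = out, 0.012 m = fully in. It carries a bolt (flat steel strip, below height 45 mm) that blocks the gate and frees it from about 0.006 m
- amber_right (a joint): how far the amber catch's right (-y) tab is squeezed in: 0 = out, 0.012 m = fully in
- blue_left (a joint): how far the blue catch's left (+y) tab is squeezed in, 0 to 0.012 m; as amber_left
- blue_right (a joint): how far the blue catch's right (-y) tab is squeezed in, 0 to 0.012 m
- gate (a joint): gate angle: 0 = closed, grows as its free right end swings to -x (clockwise from above), stop at 1.5 rad. Clear panel with red frame, 172 mm wide, 10 mm thick, top at height 102 mm. A spring pulls it shut (0.05 N m + 0.25 N m per rad); a detent at the hinge must be pushed past between 0.35 and 0.9 rad (about 0.65 N m). Let go wide, it falls back to 0.9 rad. Wide means 1.2 rad or more
- gate_grip (a point): centre of the gripping part of the gate's upright round red post, 16 mm across, which rises from the gate's top (height 102 mm) to 162 mm (this point at 138 mm); 155 mm from the hinge axis. Moves and turns with the gate.
- gate_hinge (a point): point on the gate's vertical hinge axis, at the same height as gate_grip; does not move. Within 70 mm of it, up to height 120 mm, are the detent parts.
- psu: bystander: blue power supply 90 x 60 x 85 mm standing in the cell; origin at the centre of its underside. To be left alone
- cover: bystander: blue sheet-metal cover, 100 x 70 x 92 mm, on the left of the bench; origin at the centre of its underside. To be left alone
- tape: bystander: yellow tape roll, 60 mm across, 20 mm high, lying in front of the catch deck; origin at the centre of its underside. To be left alone
- washer_tray: bystander: black tray 100 x 140 x 30 mm with washers, on the right; origin at the centre of its underside. To be left alone
- cleaner: bystander: white can, 52 mm across, 150 mm high, on the right; origin at the centre of its underside. To be left alone
- driver: bystander: orange screwdriver lying to the right of the robot; origin at its underside. To be left alone
- pen_cup: bystander: black cup, 72 mm across, 90 mm high, on the left at the back; origin at the centre of its underside. To be left alone

How it is judged:
By the outcome, as a careful person would: the job done as asked, in the order asked, and still so for the second after the job is handed in, while the arm keeps its last pose, push and grip.
It also fails if it takes over 62 s, if anything falls off the work surface, if the arm or the gripper's body presses on something with over 40 N, if the wrist force passes 120 N, or if a joint passes its speed limit or range.

ROBOT

A 6-joint arm with a two-finger parallel gripper is mounted at the origin on the work surface. World frame = base frame: x ahead of the robot, y to its left, z up, the work surface at z = 0. Lengths are in m, angles in rad, forces in N, time in s.
With the tool pointing down it reaches from about 0.35 to 0.775 m from the base axis. Payload 5.5 kg.
Tool frame: the origin (TCP) lies between the finger pads; the fingertips stand 11 mm ahead of it and the grasp point (between the pads) lies 8 mm behind it (tips_ahead is the distance from the TCP to the fingertips, in m); z points along the fingers, y is the line along which they close (so a half turn about z gives the same grasp; the last joint's range is limited). The gripper opens to 85 mm and grips with 20 to 120 N. Pads are 22 mm wide; open, the fingers measure 114 mm over their backs; the gripper's body (76 mm by 85 mm) begins 54 mm behind the grasp point. The pads swing forward as they close: fully open they stand 13 mm farther back than shut.
Start: joints at [-1.338, 0.313, 0.046, 1.304, 0, 1.431], TCP at [0.209, -0.536, 0.242] pointing down, gripper open.
Joint ranges: [-2.76, 2.76], [-0.86, 1.69], [-1.03, 1.26], [-2.2, 2.34], [-1.47, 1.5], [-3.14, 3.14]. Speed limits (rad/s): [2.57, 2.57, 3.14, 3.14, 3.14, 3.14].

INTERFACE

Orientations are given as a unit quaternion [w, x, y, z].
In Python, from workcell import * gives the robot as it stands. The module is installed in compiled form; this text tells all that it offers.
- The arm moves only by the tool jog_arm, never from a script. Its argument "moves" is a list of rows, each an object with "fingers": the closure, from 0 (fully open) to 1 (shut); "slide": the shift along the tool's x, y, z in mm, a list of three; "angular": the turn, a rotation vector about the tool's x, y, z in degrees, a list of three. A call has 1 to 10 rows; each row is the pose to reach, as a shift and turn from the pose commanded when the call began, along the tool's axes at that moment; what a row does not reach only later rows make up. A row lasts 1/12 s, in which the tool goes at most 41.7 mm and 7.16 degrees, less where a joint would pass 70% of its speed; a pose out of reach is approached as far as the arm can. A call with a gripper value outside its range is refused whole. The fingers move at their own pace and stop on an object; "squeeze" is the grip in N (left out, the last holds). Time passes only in rows, so rows that repeat a pose let the fingers close. It gives the time, the measured TCP pose, the force, the opening and the grip force at its end, in the units of the state.
- get_state(): the state, without advancing time (a new reading comes with each control period).
- read_camera(name): name is "scene" or "top"; returns a dict with "color" (384x512x3 uint8, red, green, blue), "fovy" (degrees; the focal length in pixels is half the picture's height over the tangent of half this angle, whatever the lens; pixels are square), "cx", "cy" (the principal point, pixels), "world_from_camera" (4x4, takes a point from camera to world coordinates). Camera axes: x right, y down, z forward; pixel columns grow to the right and rows downward; lengths in m; the calibration is good to about 2 mm. A picture is of the moment at which its call begins. There is no depth.
- hand_in(): hands the job in; it is judged then, once.
Trained networks look in a picture, given as the dict that the camera call returned (one of the last four; its "shot" number tells which), for a name from the list of things; names that differ only in an ending like _2 or _b are one class to them, and where a whole thing is asked for, a point or a joint stands for the part that bears it (a point fixed in the world has none). Each returns a list of dicts, best first, with "p" (0 to 1); they miss things now and then, are a little off and sometimes report something else, mostly with a low value. They report only what shows in the picture. A call takes as long as a camera call.
- look_for(target, picture): "point" ([column, row] in pixels, amid what is visible of it).
- tip_of(target, picture): "point" ([column, row] in pixels: a listed point, or the origin of a listed thing).
The state is a dict: "clock": time; "joint_pos": joint angles; "qvel": joint speeds; "tau": joint torques, N m; "tcp_pos": TCP position; "orientation": TCP orientation; "wrist_force": force on the tool from outside, world axes, zero at the start; "ft_torque": the same for the moment, N m; "finger_gap": finger opening in m; "grip_force": force on a finger pad.
Only numpy, scipy, OpenCV 4.12 (cv2) and the standard library are available. Lean on these libraries where they do the work, as an engineer would, in place of code of your own. Each camera call takes 0.05 s, during which the arm holds its last target. There are 200 camera calls.

## Working session

There is one attempt and no reset: what is moved stays moved. The work goes in short steps, Python scripts to look and compute and a tool call to move; the robot and the scene stay as the last step left them, time stands still between calls to the robot, and variables do not carry over. Pictures are saved under pics/ and viewed, at most 10 in all, crops included, and the job is handed in when it is done.

Besides the shell and the picture viewer there is one more tool, called after "Request:" by a JSON object that holds its "api" and its "payload", one argument or row to a line. jog_arm: Moves the arm, as the interface text tells. Its arguments: {"type":"object","properties":{"moves":{"type":"array","items":{"type":"object","properties":{"fingers":{"type":"number"},"slide":{"type":"array","items":{"type":"number"}},"angular":{"type":"array","items":{"type":"number"}}}}},"squeeze":{"type":"number"}},"required":["moves"]}

```bash
mkdir -p pics
cat > h.py <<'E'
from workcell import *
import numpy as np, cv2
from scipy.spatial.transform import Rotation as R
def rot(q): return R.from_quat([q[1],q[2],q[3],q[0]])
def at(pic,px,z):
    f=pic["color"].shape[0]/2/np.tan(np.radians(pic["fovy"])/2)
    T=np.array(pic["world_from_camera"]); d=T[:3,:3]@np.array([(px[0]-pic["cx"])/f,(px[1]-pic["cy"])/f,1])
    o=T[:3,3]; return o+d*(z-o[2])/d[2]
def proj(pic,p):
    f=pic["color"].shape[0]/2/np.tan(np.radians(pic["fovy"])/2)
    T=np.array(pic["world_from_camera"]); c=T[:3,:3].T@(np.array(p)-T[:3,3]); return [pic["cx"]+f*c[0]/c[2],pic["cy"]+f*c[1]/c[2]]
def save(pic,n): cv2.imwrite(n,cv2.cvtColor(pic["color"],cv2.COLOR_RGB2BGR))
Z=dict(guard_handle=.127,amber_catch=.07,blue_catch=.07,gate_grip=.138,gate_hinge=.138,cell=0,psu=0,tape=0,cover=0,washer_tray=0,cleaner=0,driver=0,pen_cup=0)
E
python3 - <<'E'
from h import *
np.set_printoptions(precision=4,suppress=True)
s=get_state();print(s)
for n in("top","scene"):
    p=read_camera(n);save(p,f"pics/{n}0.png");print(n,p["fovy"],np.array(p["world_from_camera"])[:3])
    for k in Z:
        for r in tip_of(k,p)[:2]: print(k,round(r["p"],2),np.round(r["point"],1),at(p,r["point"],Z[k]))
E
```

```text
{'clock': 0.0, 'joint_pos': array([-1.3376,  0.314 ,  0.0449,  1.3036,  0.    ,  1.4312]), 'qvel': array([-0.0002, -0.001 , -0.001 ,  0.0002, -0.0005,  0.0005]), 'tau': array([ -0.0011, -48.0626,  29.8535,   0.0193,  -0.0001,   0.    ]), 'tcp_pos': array([ 0.2093, -0.535 ,  0.2414]), 'orientation': array([-0.001 ,  0.9827,  0.1853, -0.    ]), 'wrist_force': array([ 0.6172, -0.1603,  0.9284]), 'ft_torque': array([-0.0214, -0.0265,  0.0035]), 'grip_force': 0.0, 'finger_gap': 0.08497185311259409}
top 44.180708314359876 [[ 0.0972 -0.9727  0.2109  0.2263]
 [-0.9953 -0.0951  0.0202 -0.0229]
 [ 0.0004 -0.2119 -0.9773  1.4708]]
guard_handle 0.74 [298.8 156.6] [ 0.6336 -0.1124  0.127 ]
amber_catch 0.76 [297.9 179.1] [ 0.5795 -0.1191  0.07  ]
blue_catch 0.88 [298.2 150. ] [ 0.6718 -0.1127  0.07  ]
gate_grip 0.73 [259.4 161. ] [0.6057 0.0019 0.138 ]
gate_hinge 0.81 [210.3 162.3] [0.5878 0.1443 0.138 ]
cell 0.63 [267.8 171.3] [ 0.6134 -0.0256  0.    ]
cell 0.6 [118.3 150.3] [0.6363 0.4632 0.    ]
psu 0.83 [224.8 124. ] [0.7594 0.1296 0.    ]
tape 0.64 [266.8 172.8] [ 0.6082 -0.0229  0.    ]
tape
[... 737 characters left out ...]
  199.4] [ 0.5858 -0.0025  0.138 ]
gate_hinge 0.97 [303.4 199.6] [0.5852 0.1434 0.138 ]
gate_hinge 0.72 [246.6 238.2] [ 0.7432 -0.016   0.138 ]
cell 0.94 [247.6 237.2] [ 0.5968 -0.0147  0.    ]
psu 0.8 [295.6 277.5] [0.754  0.1186 0.    ]
tape 0.73 [304.2 199.9] [0.4199 0.1691 0.    ]
tape 0.51 [197.  207.2] [ 0.4603 -0.1786  0.    ]
cover 0.75 [397.2 193.4] [0.3826 0.4832 0.    ]
washer_tray 0.98 [108.8 198.3] [ 0.4184 -0.471   0.    ]
cleaner 0.83 [ 85.1 232.5] [ 0.5809 -0.5048  0.    ]
driver 0.66 [162.5 172.1] [ 0.2722 -0.3167  0.    ]
driver 0.19 [213.4 219.1] [ 0.5168 -0.1223  0.    ]
pen_cup 0.85 [413.2 247.1] [0.6341 0.4725 0.    ]
pen_cup 0.32 [212.5 216. ] [ 0.5023 -0.126   0.    ]
```

Run:
```python
import cv2
a=cv2.imread("pics/top0.png")[90:250,180:380];b=cv2.imread("pics/scene0.png")[140:300,150:350]
cv2.imwrite("pics/top0c.png",cv2.resize(a,None,fx=4,fy=3.75,interpolation=3) if 0 else cv2.resize(a,None,fx=3.7,fy=3.7,interpolation=2))
cv2.imwrite("pics/scene0c.png",cv2.resize(b,None,fx=3.7,fy=3.7,interpolation=2))
```

```text
(no output)
```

View pics/top0c.png

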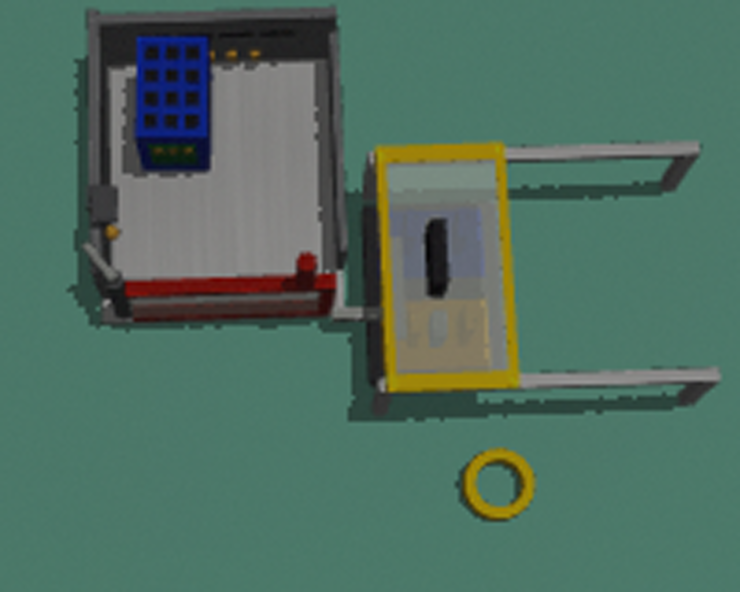

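View pics/scene0c.png

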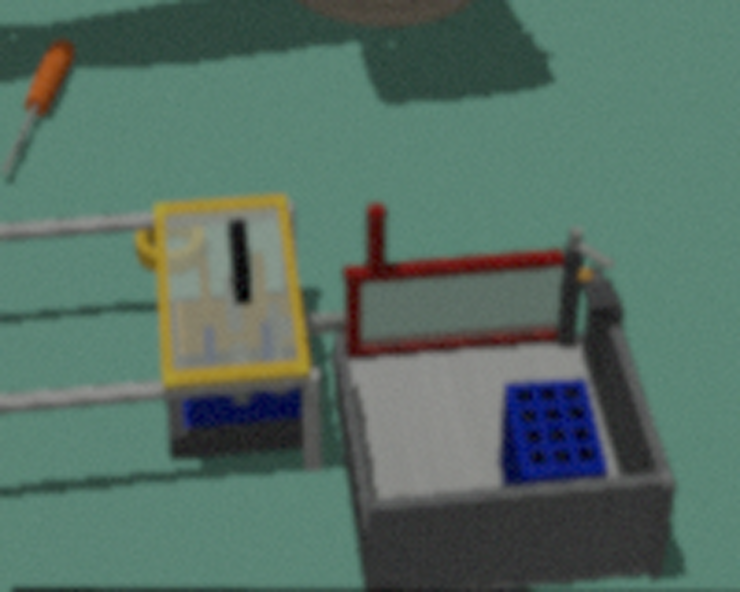

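The top crop shows the guard, yellow-framed, nearly shut with its black handle at crop (437,257). The red gate is closed with its post at (307,262), and the tape lies clear at (498,485). The scene crop agrees. Next I'll fit the cell pose from edges.

```bash
cat > fit.py <<'E'
from h import *
from scipy.optimize import least_squares
np.set_printoptions(precision=4,suppress=True)
t=read_camera("top");s=read_camera("scene")
c=lambda u,v:(180+u/3.7-.5+.135,90+v/3.7-.5+.135)
d=lambda u,v:(150+u/3.7-.36,140+v/3.7-.36)
# points in cell frame; guard ones depend on g ; amber pos (ax,ay) unknown
obs=[]
top=[("g",(-99,-43,.106),None)]
def P(x,k,*a):
    return
rows=[] # (pic, px, kind, cell xyz)
rows+=[(t,c(87,12),'c',(235,190,100)),(t,c(307,258),'c',(5,'grip',162)),(s,d(376,210),'c',(5,'grip',162)),
 (s,d(672,483),'c',(235,190,100)),(t,c(437,222),'h',(27,0,148)),(t,c(437,296),'h',(-27,0,127)),
 (s,d(238,222),'h',(-27,0,148)),(s,d(241,300),'h',(27,0,127)),
 (t,c(376,147),'h',('fx',53,106)),(t,c(503,143),'h',('fx',-53,106)),(t,c(519,385),'h',('nx',-53,106)),(t,c(387,390),'h',('nx',53,106)),
 (s,d(155,207),'h',('nx',-53,106)),(s,d(287,197),'h',('nx',53,106)),(s,d(308,372),'h',('fx',53,106)),(s,d(165,384),'h',('fx',-53,106))]
def res(x):
    X,Y,th,hx,hy,gy,fx=x
    out=[]
    for pic,px,k,q in rows:
        q=list(q)
        if q[1]=='grip': q[1]=gy*1e3
        if q[0]=='fx': q[0]=(fx-hx)*1e3+103
        if q[0]=='nx': q[0]=(fx-hx)*1e3-103
        q=np.array(q,float)/1e3
        if k=='h': q[0]+=hx;q[1]+=hy
        w=[X+np.cos(th)*q[0]-np.sin(th)*q[1],Y+np.sin(th)*q[0]+np.cos(th)*q[1],q[2]]
        out+=list(np.array(proj(pic,w))-px)
    return np.array(out)
r=least_squares(res,[.6,-.02,.05,.03,-.09,.01,.0],loss='soft_l1');print(r.x,'yaw deg',np.degrees(r.x[2]));print(res(r.x).reshape(-1,2))
X,Y,th,hx,hy,gy,fx=r.x
W=lambda x,y:(X+np.cos(th)*x-np.sin(th)*y,Y+np.sin(th)*x+np.cos(th)*y)
print('handle',W(hx,hy),'grip',W(.005,gy))
E
python3 fit.py
```

```text
[ 0.6038 -0.0187  0.1181  0.0086 -0.0986  0.0126  0.0099] yaw deg 6.766216055535359
[[-0.2034  0.9514]
 [-0.4758 -0.9499]
 [-0.3733  1.2624]
 [-0.2309 -0.6996]
 [ 2.1736 -0.7183]
 [ 2.2601 -0.9631]
 [-3.4578 -0.6911]
 [-2.9453 -3.413 ]
 [-1.0767 -0.3253]
 [-0.55    0.0761]
 [-1.5637  0.9773]
 [-1.8287  0.3512]
 [ 0.4972 -0.4563]
 [ 0.5013 -0.155 ]
 [ 0.7434  0.8446]
 [-0.6596  0.686 ]]
handle (np.float64(0.6239616035138783), np.float64(-0.11564170013956235)) grip (np.float64(0.6072924669858685), np.float64(-0.005621241580030243))
```

```bash
sed -i "s/'h',(\(-\?27\)/'k',(\1/g; s/gy,fx=x/gy,fx,ky,kx=x/; s/gy,fx=r.x/gy,fx,ky,kx=r.x/; s/\.01,\.0\]/.01,.0,-.09,.01]/; s/        w=\[X/        if k=='k': q[0]+=kx;q[1]+=ky\n        w=[X/; s/W(hx,hy)/W(kx,ky)/" fit.py
cat >> fit.py <<'E'
c,s_=np.cos(th),np.sin(th)
for n,p in dict(amber1=(.5795,-.1191),amber2=(.5864,-.1145),blue1=(.6718,-.1127),blue2=(.6667,-.1015),hinge1=(.5878,.1443),hinge2=(.5852,.1434),grip1=(.6057,.0019),grip2=(.5858,-.0025)).items():
    a=np.array(p)-[X,Y];print(n,c*a[0]+s_*a[1],-s_*a[0]+c*a[1])
E
python3 fit.py
```

```text
[ 0.6039 -0.0189  0.119  -0.535  -0.1006  0.0128  0.0097 -0.0908  0.0083] yaw deg 6.820528610265742
[[-0.2054  0.971 ]
 [-0.4751 -0.9844]
 [-0.3706  1.286 ]
 [-0.2347 -0.719 ]
 [-0.4384 -0.6228]
 [-0.3175 -0.8676]
 [-0.7535 -0.9063]
 [-0.1652 -3.6456]
 [-0.3867 -0.3344]
 [ 0.1381  0.0356]
 [-0.7881  0.9327]
 [-1.0509  0.34  ]
 [-0.2796 -0.3856]
 [-0.2655 -0.1062]
 [-0.0434  0.9015]
 [-1.4579  0.7708]]
handle (np.float64(0.6229321567640066), np.float64(-0.10810349630859747)) grip (np.float64(0.6073952999709162), np.float64(-0.005613389943290425))
amber1 -0.036175524935885835 -0.0965783396924973
amber2 -0.02877806132179371 -0.09283033594674367
blue1 0.05623133220625912 -0.10118515563316631
blue2 0.05249753379810007 -0.08945874316185912
hinge1 0.0033470495851708366 0.16397187831398896
hinge2 0.0006585659711351687 0.1633870228984704
grip1 0.004208985808155877 0.02045384089029957
grip2 -0.016072725135066766 0.01844829826657802
```

```bash
sed -i "s/0,127)/0,106)/g" fit.py; python3 fit.py | grep -v "^ \["
cat > go.py <<'E'
import sys
from h import *
# usage: go.py x y z yaw_deg  (world target, tool-x heading) -> slide mm, angular deg
def go(x,y,z,yaw):
    s=get_state();r=rot(s["orientation"])
    t=R.from_euler('z',yaw,degrees=True)*R.from_quat([1,0,0,0])
    print("tcp",np.round(s["tcp_pos"],4),"t",round(s["clock"],2),"slide",np.round(r.inv().apply(np.array([x,y,z])-s["tcp_pos"])*1e3,1),"ang",np.round((r.inv()*t).as_rotvec(degrees=True),1))
if __name__=="__main__": go(*map(float,sys.argv[1:]))
E
python3 go.py .6225 -.108 .241 6.8
```

```text
[ 0.604  -0.019   0.1195  0.4514 -0.1005  0.0129  0.0096 -0.0913  0.0081] yaw deg 6.844864285525607
[[-0.2063  0.9797]
handle (np.float64(0.6228964934616944), np.float64(-0.10870244875294753)) grip (np.float64(0.6074416007146933), np.float64(-0.005609850923702139))
amber1 -0.03626836756574995 -0.09646583728980276
amber2 -0.028869312700627765 -0.09272097586340633
blue1 0.0561365245530414 -0.1011119014859284
blue2 0.052407707130506395 -0.0893839041876085
hinge1 0.00336486887664509 0.16406757048950912
hinge2 0.0006761370950008755 0.1634838570269472
grip1 0.004165847508478546 0.020549179914533162
grip2 -0.01611671343476609 0.018552251877880774
tcp [ 0.2094 -0.5355  0.2423] t 1.7 slide [ 540.4 -247.7    1.3] ang [ 0.  -0.  14.6]
```

Request:
{"api": "jog_arm", "payload": {
  "moves": [
    {"slide": [540, -248, 0], "angular": [0, 0, 14.6], "fingers": 0},
    {"slide": [540, -248, 0], "angular": [0, 0, 14.6], "fingers": 0},
    {"slide": [540, -248, 0], "angular": [0, 0, 14.6], "fingers": 0},
    {"slide": [540, -248, 0], "angular": [0, 0, 14.6], "fingers": 0},
    {"slide": [540, -248, 0], "angular": [0, 0, 14.6], "fingers": 0},
    {"slide": [540, -248, 0], "angular": [0, 0, 14.6], "fingers": 0},
    {"slide": [540, -248, 0], "angular": [0, 0, 14.6], "fingers": 0},
    {"slide": [540, -248, 0], "angular": [0, 0, 14.6], "fingers": 0},
    {"slide": [540, -248, 0], "angular": [0, 0, 14.6], "fingers": 0},
    {"slide": [540, -248, 0], "angular": [0, 0, 14.6], "fingers": 0}
  ]
}}

```text
clock: 2.53
tcp_pos: [0.4977, -0.2363, 0.2426]
orientation: [0.0, 0.998, 0.059, 0.0]
wrist_force: [1.3, -1.4, 0.5]
finger_gap: 0.0854
grip_force: 0.0
```

```bash
python3 go.py .6225 -.1085 .121 6.8; python3 -c "from h import *;print(get_state()['joint_pos'])"
```

```text
tcp [ 0.4977 -0.2363  0.2426] t 2.53 slide [ 138.9 -112.3  121.6] ang [ 0. -0. -0.]
[-5.88970296e-01  2.65572158e-01 -1.81022105e-02  1.28636699e+00
 -1.48083539e-04  2.43467373e+00]
```

Request:
{"api": "jog_arm", "payload": {
  "moves": [
    {"slide": [139, -112, 0], "fingers": 0},
    {"slide": [139, -112, 0], "fingers": 0},
    {"slide": [139, -112, 0], "fingers": 0},
    {"slide": [139, -112, 0], "fingers": 0},
    {"slide": [139, -112, 0], "fingers": 0},
    {"slide": [139, -112, 0], "fingers": 0},
    {"slide": [139, -112, 30], "fingers": 0},
    {"slide": [139, -112, 60], "fingers": 0},
    {"slide": [139, -112, 60], "fingers": 0}
  ]
}}

```text
schema error: expected keys fingers, slide, angular
```

Run:
```python
from go import *
go(.6225,-.1085,.121,6.8)
for n in("top","scene"):
    p=read_camera(n)
    for k in ("guard_handle","gate_grip"):
        for r in tip_of(k,p)[:1]: print(n,k,round(r["p"],2),at(p,r["point"],Z[k]))
    save(p,f"pics/{n}1.png")
a=cv2.imread("pics/top1.png")[100:220,230:350];b=cv2.imread("pics/scene1.png")[150:270,150:270]
cv2.imwrite("pics/1c.png",cv2.resize(np.hstack([a,b]),None,fx=3.3,fy=3.3,interpolation=2))
```

```text
tcp [ 0.4977 -0.2363  0.2426] t 2.53 slide [ 138.9 -112.3  121.6] ang [ 0. -0. -0.]
top guard_handle 0.95 [ 0.63742282 -0.11390992  0.127     ]
top gate_grip 0.8 [ 0.60811159 -0.00109277  0.138     ]
scene guard_handle 0.63 [ 0.61747414 -0.10275039  0.127     ]
scene gate_grip 0.93 [ 0.58724829 -0.01009699  0.138     ]
```

View pics/1c.png

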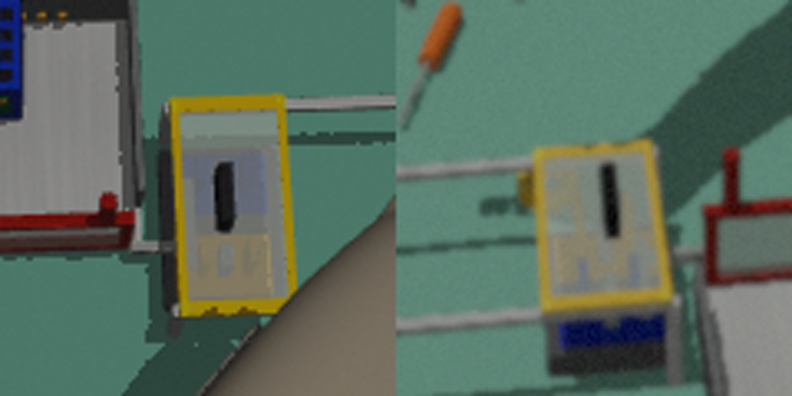

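The picture shows the guard and gate unchanged with the arm entering at lower right. Network averages agree with my fit to about 5 mm.

Request:
{"api": "jog_arm", "payload": {
  "moves": [
    {"slide": [140, -112, 0], "angular": [0, 0, 0], "fingers": 0},
    {"slide": [140, -112, 0], "angular": [0, 0, 0], "fingers": 0},
    {"slide": [140, -112, 0], "angular": [0, 0, 0], "fingers": 0},
    {"slide": [140, -112, 0], "angular": [0, 0, 0], "fingers": 0},
    {"slide": [140, -112, 0], "angular": [0, 0, 0], "fingers": 0},
    {"slide": [140, -112, 0], "angular": [0, 0, 0], "fingers": 0},
    {"slide": [140, -112, 30], "angular": [0, 0, 0], "fingers": 0},
    {"slide": [140, -112, 60], "angular": [0, 0, 0], "fingers": 0},
    {"slide": [140, -112, 60], "angular": [0, 0, 0], "fingers": 0}
  ]
}}

```text
clock: 3.58
tcp_pos: [0.6177, -0.1117, 0.1763]
orientation: [-0.001, 0.998, 0.057, -0.005]
wrist_force: [-1.2, 0.6, -1.6]
finger_gap: 0.0855
grip_force: 0.0
```

```bash
python3 go.py .6245 -.1085 .120 6.8; python3 -c "
from h import *
for n in('top','scene'): save(read_camera(n),f'pics/{n}2.png')
a=cv2.imread('pics/top2.png')[90:210,230:350];b=cv2.imread('pics/scene2.png')[130:250,150:270]
cv2.imwrite('pics/2c.png',cv2.resize(np.hstack([a,b]),None,fx=3.3,fy=3.3,interpolation=2))"
```

```text
tcp [ 0.6177 -0.1117  0.1763] t 3.58 slide [ 7.6 -2.2 56.3] ang [-0.2  0.6 -0.2]
```

View pics/2c.png

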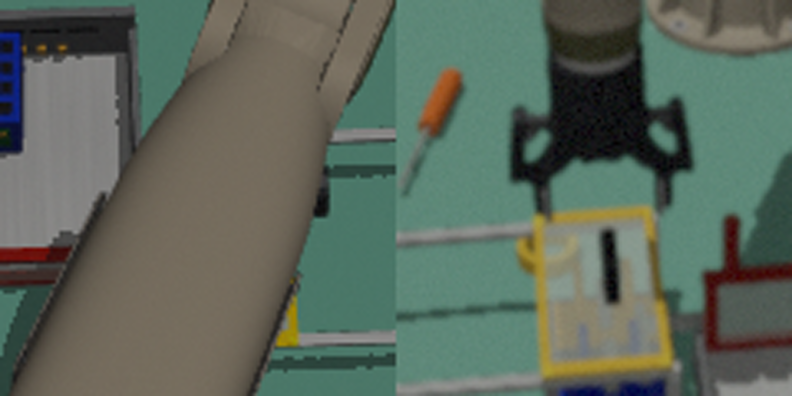

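The scene view shows the open fingers straddling the handle line, with tips around crop (545,210) and (660,205) and the handle at x≈610. Now I lower and grip.

Request:
{"api": "jog_arm", "payload": {
  "moves": [
    {"slide": [3, -1, 30], "angular": [0, 0, 0], "fingers": 0},
    {"slide": [3, -1, 56], "angular": [0, 0, 0], "fingers": 0},
    {"slide": [3, -1, 56], "angular": [0, 0, 0], "fingers": 0},
    {"slide": [3, -1, 56], "angular": [0, 0, 0], "fingers": 0.85},
    {"slide": [3, -1, 56], "angular": [0, 0, 0], "fingers": 0.85},
    {"slide": [3, -1, 56], "angular": [0, 0, 0], "fingers": 1},
    {"slide": [3, -1, 56], "angular": [0, 0, 0], "fingers": 1},
    {"slide": [3, -1, 56], "angular": [0, 0, 0], "fingers": 1},
    {"slide": [3, -1, 56], "angular": [0, 0, 0], "fingers": 1},
    {"slide": [3, -1, 56], "angular": [0, 0, 0], "fingers": 1}
  ],
  "squeeze": 25
}}

```text
clock: 4.52
tcp_pos: [0.6258, -0.1091, 0.1274]
orientation: [0.0, 0.998, 0.059, 0.001]
wrist_force: [-0.6, 0.6, 4.7]
finger_gap: 0.0137
grip_force: 26.1
```

Request:
{"api": "jog_arm", "payload": {
  "moves": [
    {"slide": [0, 15, 0], "angular": [0, 0, 0], "fingers": 1},
    {"slide": [0, 35, 0], "angular": [0, 0, 0], "fingers": 1},
    {"slide": [0, 55, 0], "angular": [0, 0, 0], "fingers": 1},
    {"slide": [0, 75, 0], "angular": [0, 0, 0], "fingers": 1},
    {"slide": [0, 95, 0], "angular": [0, 0, 0], "fingers": 1},
    {"slide": [0, 110, 0], "angular": [0, 0, 0], "fingers": 1},
    {"slide": [0, 120, 0], "angular": [0, 0, 0], "fingers": 1},
    {"slide": [0, 125, 0], "angular": [0, 0, 0], "fingers": 1},
    {"slide": [0, 125, 0], "angular": [0, 0, 0], "fingers": 1}
  ]
}}

```text
clock: 5.27
tcp_pos: [0.6424, -0.2353, 0.1275]
orientation: [0.001, 0.998, 0.059, 0.003]
wrist_force: [5.8, -0.9, 3.1]
finger_gap: 0.0132
grip_force: 26.7
```

Request:
{"api": "jog_arm", "payload": {
  "moves": [
    {"slide": [-1, 5, 0], "angular": [0, 0, 0], "fingers": 1},
    {"slide": [0, 9, 0], "angular": [0, 0, 0], "fingers": 1},
    {"slide": [0, 13, 0], "angular": [0, 0, 0], "fingers": 1},
    {"slide": [0, 16, 0], "angular": [0, 0, 0], "fingers": 1},
    {"slide": [0, 16, 0], "angular": [0, 0, 0], "fingers": 1},
    {"slide": [0, 16, 0], "angular": [0, 0, 0], "fingers": 1}
  ]
}}

```text
clock: 5.77
tcp_pos: [0.6435, -0.2436, 0.1275]
orientation: [-0.004, 0.998, 0.061, 0.002]
wrist_force: [4.7, 19.2, 8.5]
finger_gap: 0.0135
grip_force: 27.2
```

The guard hit its stop after 136 mm, so it's fully open. I release, lift and look.

Request:
{"api": "jog_arm", "payload": {
  "moves": [
    {"slide": [0, -8, 0], "angular": [0, 0, 0], "fingers": 1},
    {"slide": [0, -8, 0], "angular": [0, 0, 0], "fingers": 0.6},
    {"slide": [0, -8, 0], "angular": [0, 0, 0], "fingers": 0},
    {"slide": [0, -8, 0], "angular": [0, 0, 0], "fingers": 0},
    {"slide": [0, -8, 0], "angular": [0, 0, 0], "fingers": 0},
    {"slide": [0, -8, -40], "angular": [0, 0, 0], "fingers": 0},
    {"slide": [0, -8, -80], "angular": [0, 0, 0], "fingers": 0},
    {"slide": [-40, -8, -100], "angular": [0, 0, 0], "fingers": 0},
    {"slide": [-80, -8, -100], "angular": [0, 0, 0], "fingers": 0},
    {"slide": [-120, -8, -100], "angular": [0, 0, 0], "fingers": 0}
  ]
}}

```text
clock: 6.6
tcp_pos: [0.5215, -0.2565, 0.2279]
orientation: [0.001, 0.998, 0.059, 0.001]
wrist_force: [-0.7, -0.3, 0.8]
finger_gap: 0.0855
grip_force: 0.0
```

Request:
{"api": "jog_arm", "payload": {
  "moves": [
    {"slide": [-40, 20, 0], "angular": [0, 0, 0], "fingers": 0},
    {"slide": [-80, 40, 0], "angular": [0, 0, 0], "fingers": 0},
    {"slide": [-100, 60, 0], "angular": [0, 0, 0], "fingers": 0}
  ]
}}

```text
clock: 6.85
tcp_pos: [0.4261, -0.3265, 0.2266]
orientation: [-0.0, 0.998, 0.059, -0.001]
wrist_force: [-0.1, 0.3, -0.8]
finger_gap: 0.0855
grip_force: 0.0
```

Run:
```python
from go import *
go(.6,-.1085,.121,6.8)
for n in("top","scene"):
    p=read_camera(n)
    for k in ("guard_handle","amber_catch","blue_catch","gate_grip"):
        for r in tip_of(k,p)[:1]: print(n,k,round(r["p"],2),np.round(r["point"],1),at(p,r["point"],Z[k]))
    save(p,f"pics/{n}3.png")
a=cv2.imread("pics/top3.png")[110:230,240:360];b=cv2.imread("pics/scene3.png")[170:290,160:280]
cv2.imwrite("pics/3c.png",cv2.resize(np.hstack([a,b]),None,fx=3.3,fy=3.3,interpolation=2))
```

```text
tcp [ 0.4261 -0.3265  0.2266] t 6.85 slide [ 198.4 -196.1  105.5] ang [-0.   0.1 -0.1]
top guard_handle 0.73 [341.7 153.1] [ 0.65667112 -0.2379301   0.127     ]
top amber_catch 0.59 [297.1 179.7] [ 0.57737684 -0.11677536  0.07      ]
top blue_catch 0.7 [299.2 154.6] [ 0.65735945 -0.1169559   0.07      ]
top gate_grip 0.73 [262.2 156.9] [ 0.61888793 -0.00506678  0.138     ]
scene guard_handle 0.87 [169.6 215.2] [ 0.64319495 -0.22930115  0.127     ]
scene amber_catch 0.81 [216.5 216. ] [ 0.58103307 -0.10602762  0.07      ]
scene blue_catch 0.72 [216.  235.1] [ 0.66151983 -0.10262806  0.07      ]
scene gate_grip 0.66 [212.4 234.7] [ 0.73096149 -0.10510275  0.138     ]
```

View pics/3c.png

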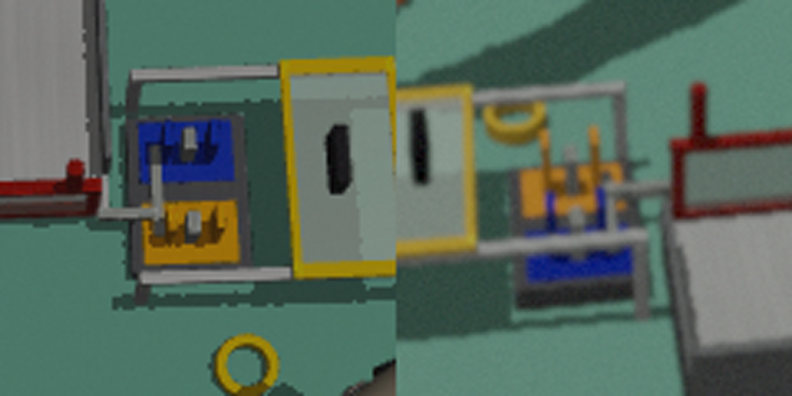

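The guard is open: handle at crop (338,160) in top. Amber tab tops are at (545,132) and (594,130) in the scene half, and blue tops near (549,197) and (602,187). The gate is still closed.

Run:
```python
from go import *
a=cv2.imread("pics/top3.png")[143:193,275:325];b=cv2.imread("pics/scene3.png")[200:250,190:240]
cv2.imwrite("pics/3d.png",cv2.resize(np.hstack([a,b]),None,fx=8,fy=8,interpolation=2))
```

```text
(no output)
```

View pics/3d.png

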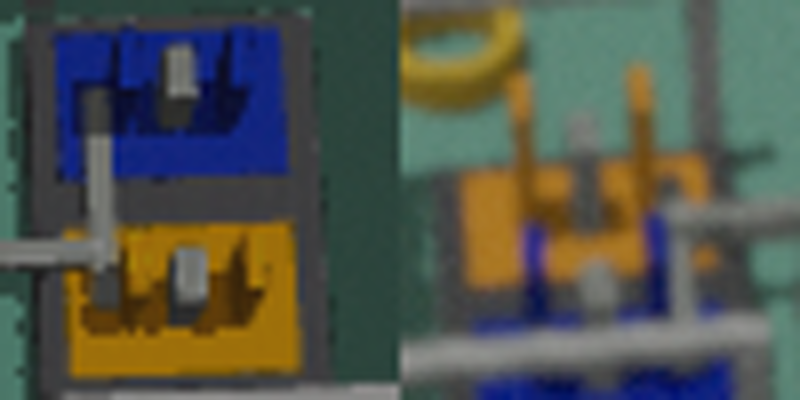

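The zoom shows amber tab tops at (518,75) and (639,70), and blue at (536,225) and (656,215). Steel stops sit midway between them.

Run:
```python
from go import *
t=read_camera("top");s=read_camera("scene")
for n,p,px,z in [("amb tabs",s,(211.8,208.6),.092),("blue tabs",s,(214.,227),.092),("amb base",t,(297.9,180.4),.03),("blue base",t,(296.5,155.8),.03),("amb L",s,(219.4,208.3),.092),("amb R",s,(204.3,208.9),.092),("amb stop",t,(298.3,175.6),.08),("blue stop",t,(297.,151.2),.08),("ambstop s",s,(190+184/8-.4,200+116/8),.08),("blustop s",s,(190+200/8-.4,200+268/8),.08),]: print(n,at(p,px,z))
def cell(x,y,th=np.radians(7)): return .604+np.cos(th)*x-np.sin(th)*y,-.019+np.sin(th)*x+np.cos(th)*y
print(cell(-.036,-.0955),cell(.044,-.0955))
```

```text
amb tabs [ 0.57352191 -0.11930439  0.092     ]
blue tabs [ 0.65201631 -0.10790376  0.092     ]
amb base [ 0.5853967  -0.12212644  0.03      ]
blue base [ 0.6648895  -0.11143405  0.03      ]
amb L [ 0.57195878 -0.0972576   0.092     ]
amb R [ 0.57507919 -0.14101923  0.092     ]
amb stop [ 0.58796927 -0.11871922  0.08      ]
blue stop [ 0.66444078 -0.10873053  0.08      ]
ambstop s [ 0.5858459  -0.11669094  0.08      ]
blustop s [ 0.66557409 -0.10587927  0.08      ]
(np.float64(0.579906860836104), np.float64(-0.11817545384433156)) (np.float64(0.6593105529674097), np.float64(-0.10842590637191976))
```

```bash
python3 go.py .580 -.1185 .16 7.3
```

```text
tcp [ 0.4301 -0.3259  0.2261] t 7.45 slide [ 173.6 -188.    66.1] ang [-0.   0.  -0.4]
```

Request:
{"api": "jog_arm", "payload": {
  "moves": [
    {"slide": [174, -188, 0], "angular": [0, 0, -0.4], "fingers": 0},
    {"slide": [174, -188, 0], "angular": [0, 0, -0.4], "fingers": 0},
    {"slide": [174, -188, 0], "angular": [0, 0, -0.4], "fingers": 0},
    {"slide": [174, -188, 0], "angular": [0, 0, -0.4], "fingers": 0},
    {"slide": [174, -188, 0], "angular": [0, 0, -0.4], "fingers": 0},
    {"slide": [174, -188, 0], "angular": [0, 0, -0.4], "fingers": 0},
    {"slide": [174, -188, 30], "angular": [0, 0, -0.4], "fingers": 0},
    {"slide": [174, -188, 66], "angular": [0, 0, -0.4], "fingers": 0},
    {"slide": [174, -188, 66], "angular": [0, 0, -0.4], "fingers": 0},
    {"slide": [174, -188, 66], "angular": [0, 0, -0.4], "fingers": 0}
  ]
}}

```text
clock: 8.28
tcp_pos: [0.5784, -0.1181, 0.1585]
orientation: [-0.001, 0.998, 0.063, -0.003]
wrist_force: [-0.0, -0.1, 1.1]
finger_gap: 0.0854
grip_force: 0.0
```

Run:
```python
from go import *
p=read_camera("scene")
b=p["color"][150:270,160:280];cv2.imwrite("pics/4c.png",cv2.resize(b[...,::-1],None,fx=4.5,fy=4.5,interpolation=2))
go(.580,-.1185,.066,7.3)
```

```text
tcp [ 0.5798 -0.1191  0.1606] t 8.33 slide [ 0.4 -0.6 94.6] ang [-0.   0.1 -0.1]
```

View pics/4c.png

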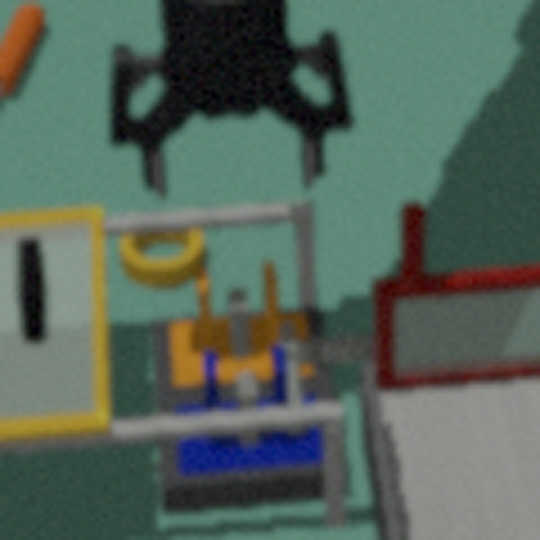

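The fingers are centred over the amber tabs: fingers at 153 and 313, tabs at 203 and 270. I descend and squeeze.

Request:
{"api": "jog_arm", "payload": {
  "moves": [
    {"slide": [0, 0, 35], "angular": [0, 0, 0], "fingers": 0},
    {"slide": [0, 0, 65], "angular": [0, 0, 0], "fingers": 0},
    {"slide": [0, 0, 95], "angular": [0, 0, 0], "fingers": 0},
    {"slide": [0, 0, 95], "angular": [0, 0, 0], "fingers": 0},
    {"slide": [0, 0, 95], "angular": [0, 0, 0], "fingers": 0.3},
    {"slide": [0, 0, 95], "angular": [0, 0, 0], "fingers": 0.6},
    {"slide": [0, 0, 95], "angular": [0, 0, 0], "fingers": 1},
    {"slide": [0, 0, 95], "angular": [0, 0, 0], "fingers": 1},
    {"slide": [0, 0, 95], "angular": [0, 0, 0], "fingers": 1},
    {"slide": [0, 0, 95], "angular": [0, 0, 0], "fingers": 1}
  ],
  "squeeze": 30
}}

```text
clock: 9.17
tcp_pos: [0.5822, -0.1206, 0.0683]
orientation: [0.001, 0.998, 0.062, 0.002]
wrist_force: [-0.9, -2.2, 10.0]
finger_gap: 0.0275
grip_force: 30.7
```

Request:
{"api": "jog_arm", "payload": {
  "moves": [
    {"slide": [0, 0, 0], "angular": [0, 0, 0], "fingers": 0.5},
    {"slide": [0, 0, 0], "angular": [0, 0, 0], "fingers": 0},
    {"slide": [0, 0, 0], "angular": [0, 0, 0], "fingers": 0},
    {"slide": [0, 0, 0], "angular": [0, 0, 0], "fingers": 0},
    {"slide": [0, 0, -40], "angular": [0, 0, 0], "fingers": 0},
    {"slide": [0, 0, -75], "angular": [0, 0, 0], "fingers": 0},
    {"slide": [0, 0, -95], "angular": [0, 0, 0], "fingers": 0},
    {"slide": [40, 0, -95], "angular": [0, 0, 0], "fingers": 0},
    {"slide": [80, 0, -95], "angular": [0, 0, 0], "fingers": 0},
    {"slide": [80, 0, -95], "angular": [0, 0, 0], "fingers": 0}
  ]
}}

```text
clock: 10.0
tcp_pos: [0.6655, -0.1091, 0.1584]
orientation: [0.0, 0.998, 0.063, 0.002]
wrist_force: [1.3, -0.5, -0.1]
finger_gap: 0.0855
grip_force: 0.0
```

Run:
```python
from go import *
p=read_camera("scene")
b=p["color"][150:270,160:280];cv2.imwrite("pics/5c.png",cv2.resize(b[...,::-1],None,fx=4.5,fy=4.5,interpolation=2))
go(.6605,-.109,.066,7.3)
```

```text
tcp [ 0.6621 -0.109   0.158 ] t 10.05 slide [-1.5 -0.1 92. ] ang [-0.   0.  -0.1]
```

View pics/5c.png

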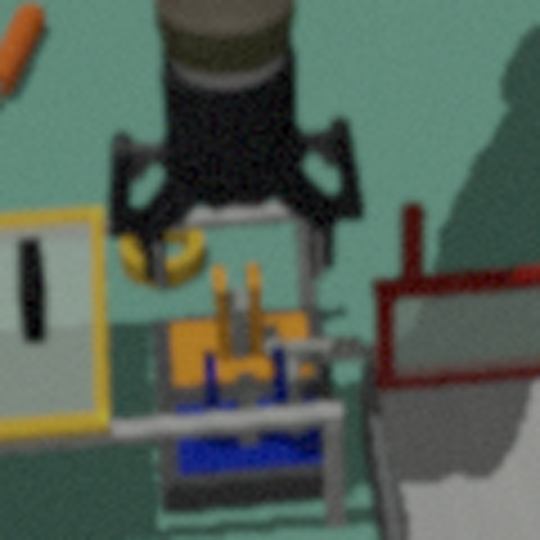

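Amber tabs are closed in, at 220 and 253 against the stop. Blue tabs are at 211 and 280, with the fingers straddling them.

Request:
{"api": "jog_arm", "payload": {
  "moves": [
    {"slide": [-1, 0, 35], "angular": [0, 0, 0], "fingers": 0},
    {"slide": [-1, -1, 65], "angular": [0, 0, 0], "fingers": 0},
    {"slide": [-1, -1, 92], "angular": [0, 0, 0], "fingers": 0},
    {"slide": [-1, -1, 92], "angular": [0, 0, 0], "fingers": 0},
    {"slide": [-1, -1, 92], "angular": [0, 0, 0], "fingers": 0.3},
    {"slide": [-1, -1, 92], "angular": [0, 0, 0], "fingers": 0.6},
    {"slide": [-1, -1, 92], "angular": [0, 0, 0], "fingers": 1},
    {"slide": [-1, -1, 92], "angular": [0, 0, 0], "fingers": 1},
    {"slide": [-1, -1, 92], "angular": [0, 0, 0], "fingers": 1},
    {"slide": [-1, -1, 92], "angular": [0, 0, 0], "fingers": 1}
  ]
}}

```text
clock: 10.88
tcp_pos: [0.6602, -0.1101, 0.0716]
orientation: [0.002, 0.998, 0.062, 0.002]
wrist_force: [-0.7, -4.0, 7.8]
finger_gap: 0.0276
grip_force: 31.6
```

Request:
{"api": "jog_arm", "payload": {
  "moves": [
    {"slide": [0, 0, 0], "angular": [0, 0, 0], "fingers": 0.5},
    {"slide": [0, 0, 0], "angular": [0, 0, 0], "fingers": 0},
    {"slide": [0, 0, 0], "angular": [0, 0, 0], "fingers": 0},
    {"slide": [0, 0, 0], "angular": [0, 0, 0], "fingers": 0},
    {"slide": [0, 0, -40], "angular": [0, 0, 0], "fingers": 0},
    {"slide": [0, 0, -80], "angular": [0, 0, 0], "fingers": 0},
    {"slide": [0, 0, -120], "angular": [0, 0, 0], "fingers": 0},
    {"slide": [0, 0, -160], "angular": [0, 0, 0], "fingers": 0},
    {"slide": [0, 0, -180], "angular": [0, 0, 0], "fingers": 0},
    {"slide": [0, 0, -180], "angular": [0, 0, 0], "fingers": 0}
  ]
}}

```text
clock: 11.72
tcp_pos: [0.6608, -0.109, 0.255]
orientation: [0.002, 0.998, 0.063, 0.005]
wrist_force: [0.7, 0.7, 1.0]
finger_gap: 0.0855
grip_force: 0.0
```

Run:
```python
from go import *
p=read_camera("scene")
b=p["color"][150:270,160:280];cv2.imwrite("pics/6c.png",cv2.resize(b[...,::-1],None,fx=4.5,fy=4.5,interpolation=2))
t=read_camera("top")
for k in ("gate_grip","gate_hinge"):
  for q in (p,t):
    for r in tip_of(k,q)[:2]: print(k,round(r["p"],2),np.round(r["point"],1),at(q,r["point"],.138))
go(.606,-.0085,.24,-82.7)
```

```text
gate_grip 0.97 [249.7 201.1] [ 0.59342929 -0.00892297  0.138     ]
gate_grip 0.36 [312.3 222.5] [ 0.43974694 -0.16507     0.138     ]
gate_hinge 0.75 [306.3 198.6] [0.58064654 0.15206667 0.138     ]
gate_hinge 0.63 [210.5 162.6] [0.58694603 0.14361681 0.138     ]
tcp [ 0.6574 -0.1082  0.2459] t 12.02 slide [ -38.6 -105.3    6.2] ang [ 0.1  0.2 89.9]
```

View pics/6c.png

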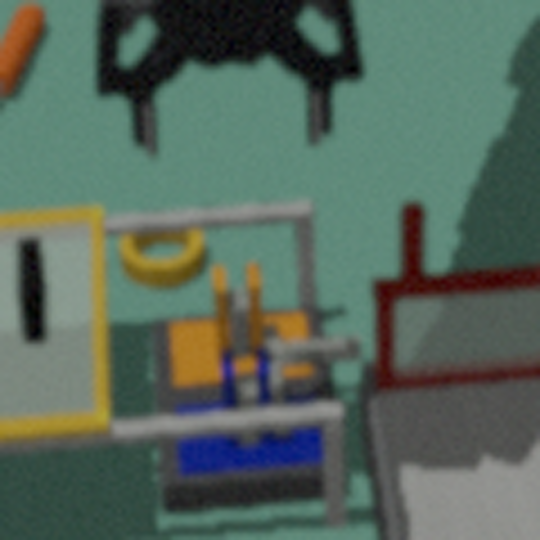

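Both catches are shut: amber at 220 and 253, blue at 228 and 265. The bolt's end is withdrawn from the gate at (350,345). Next I turn 90° over the post.

Request:
{"api": "jog_arm", "payload": {
  "moves": [
    {"slide": [-40, -107, 0], "angular": [0, 0, -90], "fingers": 0},
    {"slide": [-40, -107, 0], "angular": [0, 0, -90], "fingers": 0},
    {"slide": [-40, -107, 0], "angular": [0, 0, -90], "fingers": 0},
    {"slide": [-40, -107, 0], "angular": [0, 0, -90], "fingers": 0},
    {"slide": [-40, -107, 0], "angular": [0, 0, -90], "fingers": 0},
    {"slide": [-40, -107, 0], "angular": [0, 0, -90], "fingers": 0},
    {"slide": [-40, -107, 0], "angular": [0, 0, -90], "fingers": 0},
    {"slide": [-40, -107, 0], "angular": [0, 0, -90], "fingers": 0},
    {"slide": [-40, -107, 0], "angular": [0, 0, -90], "fingers": 0},
    {"slide": [-40, -107, 0], "angular": [0, 0, -90], "fingers": 0}
  ]
}}

```text
clock: 12.85
tcp_pos: [0.6046, -0.0072, 0.2466]
orientation: [-0.001, 0.771, 0.637, -0.001]
wrist_force: [0.6, -0.8, -0.0]
finger_gap: 0.0854
grip_force: 0.0
```

```bash
python3 go.py .6045 -.007 .246 97.3
```

```text
tcp [ 0.6046 -0.0072  0.2466] t 12.85 slide [ 0.2 -0.1  0.6] ang [ -0.2  -0.  -18.2]
```

Request:
{"api": "jog_arm", "payload": {
  "moves": [
    {"slide": [0, 0, 0], "angular": [0, 0, -7], "fingers": 0},
    {"slide": [0, 0, 0], "angular": [0, 0, -14], "fingers": 0},
    {"slide": [0, 0, 20], "angular": [0, 0, -18], "fingers": 0},
    {"slide": [0, 0, 50], "angular": [0, 0, -18], "fingers": 0},
    {"slide": [0, 0, 65], "angular": [0, 0, -18], "fingers": 0},
    {"slide": [0, 0, 65], "angular": [0, 0, -18], "fingers": 0},
    {"slide": [0, 0, 65], "angular": [0, 0, -18], "fingers": 0}
  ]
}}

```text
clock: 13.43
tcp_pos: [0.604, -0.0072, 0.1814]
orientation: [-0.002, 0.664, 0.748, -0.001]
wrist_force: [1.0, 0.2, 0.1]
finger_gap: 0.0851
grip_force: 0.0
```

Run:
```python
from go import *
p=read_camera("scene");t=read_camera("top")
b=np.hstack([p["color"][120:240,190:310],t["color"][100:220,200:320]]);cv2.imwrite("pics/7c.png",cv2.resize(b[...,::-1],None,fx=3.3,fy=3.3,interpolation=2))
go(.6045,-.007,.130,97.3)
```

```text
tcp [ 0.6057 -0.0074  0.184 ] t 13.53 slide [ 0.6 -1.2 54. ] ang [ 0.   0.  -0.5]
```

View pics/7c.png

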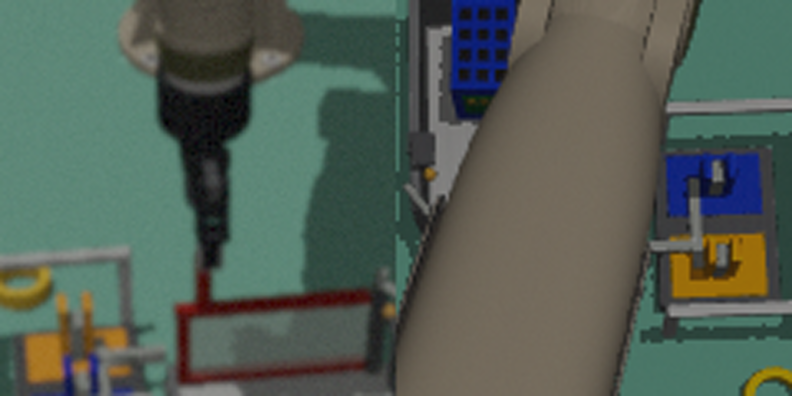

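The fingertip at crop (212,262) sits over the post at (204,280). That offset matches the yaw, leaving about 1.5 mm to correct. I descend and grip.

Request:
{"api": "jog_arm", "payload": {
  "moves": [
    {"slide": [-1.5, 0, 25], "angular": [0, 0, 0], "fingers": 0},
    {"slide": [-1.5, 0, 52], "angular": [0, 0, 0], "fingers": 0},
    {"slide": [-1.5, 0, 52], "angular": [0, 0, 0], "fingers": 0},
    {"slide": [-1.5, 0, 52], "angular": [0, 0, 0], "fingers": 0.5},
    {"slide": [-1.5, 0, 52], "angular": [0, 0, 0], "fingers": 0.75},
    {"slide": [-1.5, 0, 52], "angular": [0, 0, 0], "fingers": 1},
    {"slide": [-1.5, 0, 52], "angular": [0, 0, 0], "fingers": 1},
    {"slide": [-1.5, 0, 52], "angular": [0, 0, 0], "fingers": 1},
    {"slide": [-1.5, 0, 52], "angular": [0, 0, 0], "fingers": 1},
    {"slide": [-1.5, 0, 52], "angular": [0, 0, 0], "fingers": 1}
  ],
  "squeeze": 40
}}

```text
clock: 14.37
tcp_pos: [0.6019, -0.0095, 0.1324]
orientation: [-0.002, 0.664, 0.748, -0.003]
wrist_force: [-13.4, -3.3, 11.6]
finger_gap: 0.0152
grip_force: 38.8
```

Run:
```python
from go import *
s=get_state();print(s["joint_pos"],s["wrist_force"])
r=rot(s["orientation"]);p=s["tcp_pos"];print(p)
x=r.as_matrix()[:,0];print(x,np.degrees(np.arctan2(x[1],x[0])))
th=np.radians(7.3)
h=p+.155*np.array([-np.sin(th),np.cos(th),0]);print("hinge",h)
for a in np.arange(.2,1.45,.1):
    w=h+.155*np.array([-np.cos(th)*np.sin(a)+np.sin(th)*np.cos(a),-np.sin(th)*np.sin(a)-np.cos(th)*np.cos(a),0]);w[2]=p[2]
    print(round(a,1),np.round(r.inv().apply(w-p)*1e3,0),round(np.degrees(a)))
```

```text
[-0.14765811  0.42122186 -0.07032376  1.08513505 -0.00293743  1.30526131] [-13.40771073  -3.3113474   11.64697082]
[ 0.60188514 -0.00950354  0.1324243 ]
[-0.11761672  0.99305823 -0.00129023] 96.754582486944
hinge [0.58219013 0.14424009 0.1324243 ]
0.2 [  3. -31.   0.] 11
0.3 [  6. -46.   0.] 17
0.4 [ 12. -60.   0.] 23
0.5 [ 18. -74.   0.] 29
0.6 [ 26. -88.   1.] 34
0.7 [  35. -100.    1.] 40
0.8 [  46. -112.    1.] 46
0.9 [  57. -122.    1.] 52
1.0 [  70. -131.    1.] 57
1.1 [  83. -139.    1.] 63
1.2 [  97. -145.    1.] 69
1.3 [ 112. -150.    1.] 74
1.4 [ 127. -154.    1.] 80
```

Request:
{"api": "jog_arm", "payload": {
  "moves": [
    {"slide": [1, -12, 0], "angular": [0, 0, 3], "fingers": 1},
    {"slide": [2, -26, 0], "angular": [0, 0, 8], "fingers": 1},
    {"slide": [5, -42, 0], "angular": [0, 0, 13], "fingers": 1},
    {"slide": [9, -56, 0], "angular": [0, 0, 18], "fingers": 1},
    {"slide": [15, -70, 0], "angular": [0, 0, 23], "fingers": 1},
    {"slide": [22, -84, 0], "angular": [0, 0, 28], "fingers": 1},
    {"slide": [30, -97, 0], "angular": [0, 0, 33], "fingers": 1},
    {"slide": [40, -109, 0], "angular": [0, 0, 38], "fingers": 1},
    {"slide": [46, -115, 0], "angular": [0, 0, 41], "fingers": 1},
    {"slide": [46, -115, 0], "angular": [0, 0, 41], "fingers": 1}
  ]
}}

```text
clock: 15.2
tcp_pos: [0.4849, 0.026, 0.1322]
orientation: [-0.002, 0.884, 0.468, 0.002]
wrist_force: [-3.4, 10.8, 2.5]
finger_gap: 0.0147
grip_force: 40.6
```

```bash
cat > g.py <<'E'
from go import *
s=get_state();print(s["joint_pos"],s["wrist_force"],s["finger_gap"])
r=rot(s["orientation"]);p=s["tcp_pos"];h=np.array([.5822,.1442]);d=p[:2]-h
th=np.radians(7.3);c=np.array([np.sin(th),-np.cos(th)])
print(p,"rad",np.hypot(*d),"angle",np.arctan2(c[1],c[0])-np.arctan2(d[1],d[0]))
for a in np.arange(.8,1.45,.1):
    w=np.r_[h+.155*np.array([-np.cos(th)*np.sin(a)+np.sin(th)*np.cos(a),-np.sin(th)*np.sin(a)-np.cos(th)*np.cos(a)]),.132]
    print(round(a,1),np.round(r.inv().apply(w-p)*1e3,0),round(np.degrees(a)))
E
python3 g.py
```

```text
[-0.11492872  0.20596652 -0.37643988  0.98802815  0.00493964  2.05372352] [-3.41490002 10.75808267  2.50308985] 0.01474136530495499
[0.48494741 0.02598821 0.13223887] rad 0.15307544792769995 angle 0.8158377326011994
0.8 [-2.  2.  0.] 46
0.9 [ -0. -13.   0.] 52
1.0 [  3. -28.   0.] 57
1.1 [  8. -43.   0.] 63
1.2 [ 15. -57.   0.] 69
1.3 [ 22. -70.   0.] 74
1.4 [ 31. -83.   1.] 80
```

Request:
{"api": "jog_arm", "payload": {
  "moves": [
    {"slide": [1, -13, 0], "angular": [0, 0, 5], "fingers": 1},
    {"slide": [4, -28, 0], "angular": [0, 0, 10], "fingers": 1},
    {"slide": [9, -43, 0], "angular": [0, 0, 15], "fingers": 1},
    {"slide": [16, -57, 0], "angular": [0, 0, 20], "fingers": 1},
    {"slide": [23, -70, 0], "angular": [0, 0, 25], "fingers": 1},
    {"slide": [30, -80, 0], "angular": [0, 0, 30], "fingers": 1},
    {"slide": [30, -81, 0], "angular": [0, 0, 30], "fingers": 1},
    {"slide": [30, -81, 0], "angular": [0, 0, 30], "fingers": 1},
    {"slide": [30, -81, 0], "angular": [0, 0, 30], "fingers": 1}
  ]
}}

```text
clock: 15.95
tcp_pos: [0.438, 0.0931, 0.1325]
orientation: [0.001, 0.975, 0.224, 0.002]
wrist_force: [4.5, -2.2, -0.2]
finger_gap: 0.0148
grip_force: 40.3
```

```bash
python3 g.py
python3 - <<'E'
from h import *
np.set_printoptions(precision=4,suppress=True)
for n in("top","scene"):
    p=read_camera(n)
    for k in ("gate_grip","gate_hinge","guard_handle","psu","tape"):
        for r in tip_of(k,p)[:1]: print(n,k,round(r["p"],2),at(p,r["point"],Z[k]))
    save(p,f"pics/{n}8.png")
E
```

```text
[ 3.08914216e-02  1.33656213e-01 -4.65234328e-01  9.67208044e-01
 -1.56751422e-03  2.72093246e+00] [ 4.51944149 -2.16707924 -0.16819157] 0.014843381570628466
[0.43802002 0.09312001 0.13245823] rad 0.152960887534388 angle 1.3577233212100528
0.8 [12. 84.  1.] 46
0.9 [ 6. 70.  1.] 52
1.0 [ 2. 55.  1.] 57
1.1 [-1. 40.  1.] 63
1.2 [-3. 24.  1.] 69
1.3 [-3.  9.  0.] 74
1.4 [-1. -7.  0.] 80
top gate_grip 0.66 [0.3818 0.4215 0.138 ]
top gate_hinge 0.67 [0.5798 0.1419 0.138 ]
top guard_handle 0.78 [ 0.6474 -0.2382  0.127 ]
top psu 0.83 [0.7585 0.1202 0.    ]
top tape 0.54 [ 0.4629 -0.1778  0.    ]
scene gate_grip 0.78 [0.43   0.0909 0.138 ]
scene gate_hinge 0.98 [0.5944 0.1501 0.138 ]
scene guard_handle 0.88 [ 0.6564 -0.2281  0.127 ]
scene psu 0.61 [0.7482 0.1226 0.    ]
scene tape 0.7 [ 0.4707 -0.1888  0.    ]
```

Run:
```python
from h import *
t=read_camera("top");s=read_camera("scene")
for n,pic,box in (("top",t,[(285,310,140,180),(328,355,132,175)]),("scene",s,[(205,222,190,228),(160,180,190,228)])):
    out=[]
    for f,(a,b,c,d) in zip(("0","8"),box):
        m=cv2.imread(f"pics/{n}{f}.png")[c:d,a:b].max(2)<45
        l,_,st,ce=cv2.connectedComponentsWithStats(m.astype(np.uint8)); i=1+st[1:,4].argmax()
        print(n,f,st[i],ce[i]+[a,c]); out.append(at(pic,ce[i]+[a,c],.13))
    d=out[1]-out[0];print(d*1e3,np.hypot(*d[:2])*1e3)
```

```text
top 0 [ 10  10   6  20 105] [297.42857143 159.46666667]
top 8 [ 11  16   7  21 127] [342. 158.]
[  17.25704653 -130.31496541    0.        ] 131.4526373440483
scene 0 [ 8 10  4 21 63] [214.53968254 210.3015873 ]
scene 8 [ 5 14  4 21 75] [166.56 213.76]
[ 1.58610256e+01 -1.31183761e+02 -2.22044605e-13] 132.1391364635061
```

```bash
python3 -c "from workcell import *;print(hand_in())"
```

```text
the job is handed in; nothing more can be done
None
```

I handed the job in at about 16 s with the gate held at about 1.36 rad by its post and both catches squeezed shut, amber then blue; I slid the guard to its stop, but it eased back about 3 mm when I let go (about 137 of 140 mm open), and I left it there.

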